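# Hang the yellow bottle-cap key in its ring

## Robot

A 6-joint arm with a two-finger parallel gripper is mounted at the origin on the work surface. World frame = base frame: x ahead of the robot, y to its left, z up, the work surface at z = 0. Lengths are in mm, angles in degrees, forces in N, time in s.
With the tool pointing down it reaches from about 350 to 850 mm from the base axis. Payload 8.1 kg.
Tool frame: the origin (TCP) lies midway between the tips of the shut fingers; the grasp point (between the pads) lies 19 mm behind it; x points along the fingers, z is the direction in which the jaws open and shut, and the axes are right-handed (so a half turn about x gives the same grasp; the last joint's range is limited). The gripper opens to 85 mm and grips with 20 to 120 N. Pads are 22 mm wide; open, the fingers measure 114 mm over their backs; the gripper's body (76 mm by 85 mm) begins 54 mm behind the grasp point. The pads swing forward as they close: fully open they stand 13 mm farther back than shut.
Start: joints at [-79.034, 7.471, 85.268, -0, 87.261, -4.893], TCP at [163.988, -577.16, 231.292] pointing down, gripper open.
Joint ranges: [-169.43, 169.43], [-51.17, 129.36], [1.28, 143.12], [-76.62, 256.62], [0, 156.53], [-152.29, 152.29]. Speed limits (degrees/s): [136.94, 136.94, 159.86, 180, 180, 180].

## Interface

Orientations are given as [roll, pitch, yaw] about the fixed x, y, z axes, in that order (R = Rz(yaw) Ry(pitch) Rx(roll)).
In Python, from bench import r gives the robot as it stands. The module is installed in compiled form; this text tells all that it offers.
- The arm moves only by the tool servo_tool, never from a script. Its argument "commands" is a list that holds one entry, the list of rows, each a list of 7 numbers: the closure in counts, from 0 (fully open) to 255 (shut), then the shift along the tool's x, y, z in cm, then the turn, a rotation vector about the tool's x, y, z in degrees. A call has 1 to 8 rows; each row is the pose to reach, as a shift and turn from the pose commanded when the call began, along the tool's axes at that moment; what a row does not reach only later rows make up. A row lasts 1/10 s, in which the tool goes at most 50 mm and 8.59 degrees, less where a joint would pass 70% of its speed; a pose out of reach is approached as far as the arm can. A call with a gripper value outside its range is refused whole. The fingers move at their own pace and stop on an object; "force" is the grip in N (left out, the last holds). Time passes only in rows, so rows that repeat a pose let the fingers close. It gives the time, the measured TCP pose, the force and the opening at its end, in the units of the state.
- r.sense(): the state, without advancing time (a new reading comes with each control period).
- r.snapshot(name): name is "side" or "top" or "wrist"; returns (picture, depth): 400x640x3 uint8, red, green, blue; 400x640 float32, mm along the optical axis (not along the pixel's ray), 0 where there is no reading.
- r.calibration(name): a dict with "fx", "fy", "cx", "cy" (pixels), "pose" (4x4, takes a point from camera to world coordinates). Camera axes: x right, y down, z forward; pixel columns grow to the right and rows downward; lengths in mm; the calibration is good to about 2 mm. A picture is of the moment at which its call begins: read the wrist's pose just before it. calibration takes no time and is no camera call; for the wrist camera it gives the pose at the moment of the call.
- r.hand_in(): hands the job in, once; it reports no verdict.
The state is a dict: "time": time; "joint_pos": joint angles; "qd": joint speeds; "joint_efforts": joint torques, N m; "tool_pos": TCP position; "tcp_rot": TCP orientation; "ft_force": force on the tool from outside, world axes, zero at the start; "wrist_torque": the same for the moment, N m; "finger_gap": finger opening in mm.
Only numpy, scipy, OpenCV 4.12 (cv2) and the standard library are available. Lean on these libraries where they do the work, as an engineer would, in place of code of your own. Each camera call takes 0.05 s, during which the arm holds its last target.

## Task

Three bottle-cap keys stand head-up in the white rinse block. Take the yellow one and hang it handle-down in the steel ring of the stand with the yellow clamp: lower the handle through the ring until the head rests on it all round, without letting it fall in, and let go. Leave the red and the blue key standing in the block.

Things in the scene. Friction and masses are not known exactly. Their poses are not given: they have to be found in the camera images.
- yellow_key: cap key, 110 g: round aluminium handle 20 mm thick, 110 mm long, topped by a round yellow cup head, 54 mm outside, 38 mm high, underside flat, mouth up. Origin: centre of the handle's lower end; +z up to the head (underside at 110 mm, rim at 148 mm). Starts upright, lower end 15 mm above the table. Grip the head across its outside from above at mid-height, closing in any direction
- ring (a point): centre of a fixed level steel ring at its flat top face, 150 mm above the table; 42 mm inside, 54 mm outside, 10 mm thick: the handle has 11 mm to spare all round, the head cannot pass. Its +x points along a 95 mm arm to the post (yellow clamp, top 163 mm) on the side away from the robot. Free above; below only the stand's base plate, 12 mm thick, 28 mm clear of the hung key's handle
- red_key: same key with a red head, origin and axes alike; stays where it is. The fixed white block, 75 x 270 x 60 mm high, has three wells in one straight row, 90 mm apart, 23 mm wide and 45 mm deep, one key in each (which in which varies): a key must rise 45 mm to come clear
- blue_key: same key with a blue head, origin and axes alike; stays where it is in the block. A blue vial rack 46 mm high and an amber bottle 150 mm high stand beyond the block, farther from the robot, out of the way
There are look-alikes about, which are no part of the job. Leave any green look-alike of the yellow_key alone.

How it is judged:
By the outcome, as a careful person would: the job done as asked, in the order asked, and still so for the second after the job is handed in, with the robot touching nothing.
It also fails if it takes over 43 s, if anything falls off the work surface, if the arm or the gripper's body presses on something with over 40 N, if the wrist force passes 120 N, or if a joint passes its speed limit or range.

## Working session

There is one attempt and no reset: what is moved stays moved. The work goes in short steps, Python scripts to look and compute and a tool call to move; the robot and the scene stay as the last step left them, time stands still between calls to the robot, and variables do not carry over. Pictures are saved under pics/ and viewed, and the job is handed in when it is done.

Besides the shell and the picture viewer there is one more tool, called after "Emit:" by a JSON object that holds its "method" and its "body", one argument or row to a line. servo_tool: Moves the arm, as the interface text tells. Its arguments: {"type":"object","properties":{"commands":{"type":"array","items":{"type":"array","items":{"type":"array","items":{"type":"number"}}}},"force":{"type":"number"}},"required":["commands"]}

```bash
mkdir -p pics; cat > h.py <<'E'
import numpy as np,cv2
from bench import r
def snap(n,f):
    p,d=r.snapshot(n); np.savez('pics/'+f+'.npz',p=p,d=d,K=np.array([r.calibration(n)[k] for k in('fx','fy','cx','cy')]),T=np.array(r.calibration(n)['pose']))
    cv2.imwrite('pics/'+f+'.png',p[:,:,::-1]); return p,d
def load(f): return np.load('pics/'+f+'.npz')
def cloud(z):
    d=z['d'];fx,fy,cx,cy=z['K'];v,u=np.mgrid[:400,:640]
    P=np.stack([(u-cx)/fx*d,(v-cy)/fy*d,d],-1)
    return P@z['T'][:3,:3].T+z['T'][:3,3]
E
python3 - <<'E'
from h import *
snap('top','t0');snap('side','s0')
s=r.sense();print({k:np.round(v,3).tolist() for k,v in s.items()})
for n in('top','side'): print(np.round(r.calibration(n)['pose'],2))
E
```

```text
{'time': 0.1, 'joint_pos': [-79.032, 7.51, 85.323, -0.001, 87.261, -4.893], 'qd': [0.031, -0.114, -0.062, 0.033, 0.036, 0.106], 'joint_efforts': [0.001, -57.095, -50.194, -0.0, 0.008, 0.0], 'tool_pos': [163.908, -576.671, 230.359], 'tcp_rot': [175.841, 89.906, 101.703], 'ft_force': [0.667, -0.188, -0.928], 'wrist_torque': [0.038, -0.007, -0.013], 'finger_gap': 85.393}
[[-3.00000e-02 -9.80000e-01  1.90000e-01  4.10240e+02]
 [-1.00000e+00  2.00000e-02 -1.00000e-02  2.92400e+01]
 [ 0.00000e+00 -1.90000e-01 -9.80000e-01  1.02442e+03]
 [ 0.00000e+00  0.00000e+00  0.00000e+00  1.00000e+00]]
[[-7.2000e-01 -5.1000e-01  4.7000e-01  2.3751e+02]
 [-6.9000e-01  5.3000e-01 -4.8000e-01  3.9614e+02]
 [-1.0000e-02 -6.8000e-01 -7.4000e-01  6.7271e+02]
 [ 0.0000e+00  0.0000e+00  0.0000e+00  1.0000e+00]]
```

View pics/t0.png

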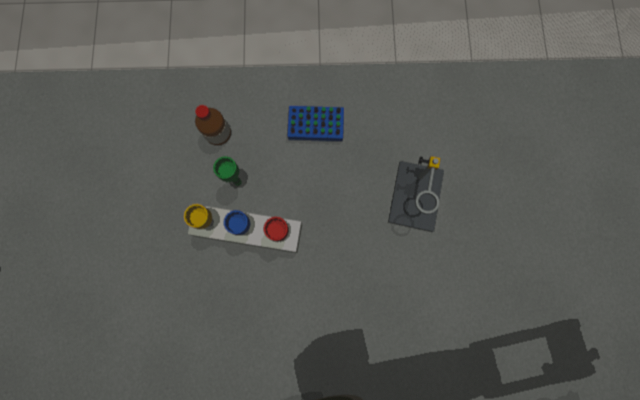

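View pics/s0.png

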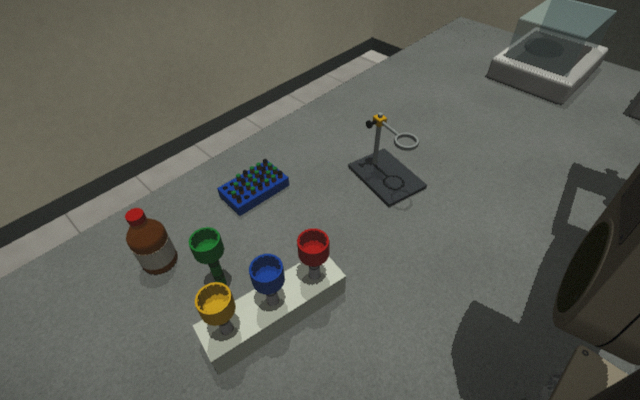

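The top view shows the block with yellow at (197,216), blue at (237,222) and red at (276,229). The green look-alike stands outside the block at (227,169), and the ring is at (428,202) with its yellow clamp at (434,162). The yellow head in the block's end well fits the description. I'll confirm it in an enlarged crop and measure.

```bash
python3 - <<'E'
from h import *
z=load('t0');p=z['p'];P=cloud(z);zs=load('s0');Ps=cloud(zs)
a=cv2.resize(p[145:265,170:310],None,fx=4,fy=4,interpolation=cv2.INTER_CUBIC)
cv2.imwrite('pics/c1.png',a[:,:,::-1])
a=cv2.resize(p[140:240,380:460],None,fx=5,fy=5,interpolation=cv2.INTER_CUBIC)
cv2.imwrite('pics/c2.png',a[:,:,::-1])
hsvs={}
def circfit(X):
    A=np.c_[2*X[:,:2],np.ones(len(X))];s=np.linalg.lstsq(A,(X[:,:2]**2).sum(1),rcond=None)[0];return s[:2],np.sqrt(s[2]+s[0]**2+s[1]**2)
for nm,zz,PP in(('top',z,P),('side',zs,Ps)):
    h=cv2.cvtColor(zz['p'],cv2.COLOR_RGB2HSV).astype(int)
    for c,(lo,hi) in dict(yellow=(15,32),blue=(100,125),red=(-1,6)).items():
        m=(h[...,0]>lo)&(h[...,0]<hi)&(h[...,1]>130)&(PP[...,2]>145)&(PP[...,2]<175)&(zz['d']>0)
        n,l,st,ce=cv2.connectedComponentsWithStats(m.astype(np.uint8))
        for i in range(1,n):
            if st[i,4]<25: continue
            X=PP[l==i];
            cc,R=circfit(X);print(nm,c,ce[i].round(),st[i,4],'bbmid',((X.min(0)+X.max(0))/2).round(1),'ext',np.ptp(X,axis=0).round(1),'fit',cc.round(1),R.round(1),'zmed',np.median(X[:,2]).round(1))
    # ring
    m=(PP[...,2]>138)&(PP[...,2]<158)&(zz['d']>0)&(PP[...,1]<-80)&(PP[...,1]>-350)&(PP[...,0]>380)&(PP[...,0]<800)
    X=PP[m];print(nm,len(X),X.min(0).round(),X.max(0).round(),np.median(X,0).round(1))
    np.save('pics/ring_'+nm+'.npy',X)
print(P[202,428],P[195,434],P[162,434],P[216,197])
E
```

```text
top yellow [433. 163.] 86 bbmid [ 666.1 -231.8  151.9] ext [28.4 25.8 13.2] fit [ 666.4 -232.1] 11.1 zmed 154.5
top yellow [196. 215.] 236 bbmid [554.2 310.  155.8] ext [52.4 53.1 21.6] fit [553.7 309.2] 24.5 zmed 160.7
top blue [237. 222.] 136 bbmid [537.2 220.6 157.9] ext [50.1 50.8 18.9] fit [537.2 220.8] 24.0 zmed 161.8
top red [202. 111.] 139 bbmid [807.  307.7 149.3] ext [32.5 30.6  8.4] fit [806.8 308.5] 11.6 zmed 149.5
top red [276. 228.] 159 bbmid [520.7 132.6 156. ] ext [51.8 51.  21.3] fit [520.5 132.6] 24.1 zmed 161.5
top 441 [ 548. -245.  139.] [ 680. -183.  158.] [ 611.5 -220.3  149.5]
side yellow [379. 118.] 74 bbmid [ 665.2 -228.8  151.6] ext [28.2 24.9 11.8] fit [ 665.6 -229.1] 11.0 zmed 153.2
side yellow [214. 300.] 699 bbmid [552.8 312.  155.7] ext [53.2 52.6 21.4] fit [552.  312.1] 24.5 zmed 159.5
side blue [266. 269.] 482 bbmid [536.1 224.2 155.7] ext [52.7 52.  21. ] fit [535.8 224.1] 24.3 zmed 161.1
side red [134. 215.] 211 bbmid [805.3 311.4 149.2] ext [31.4 30.5  8.3] fit [805.  311.2] 11.7 zmed 150.5
side red [313. 244.] 495 bbmid [519.9 136.  155.1] ext [53.2 51.9 19.8] fit [519.3 136. ] 24.5 zmed 159.2
side 477 [ 547. -243.  138.] [ 683. -181.  158.] [ 596.8 -217.8  148.4]
[ 600.13820939 -250.97099602    8.32888243] [ 589.39193814 -226.61939426  150.58320921] [ 664.18989934 -229.70237648  160.95679965] [557.52808685 315.75723039 133.47471677]
```

View pics/c1.png

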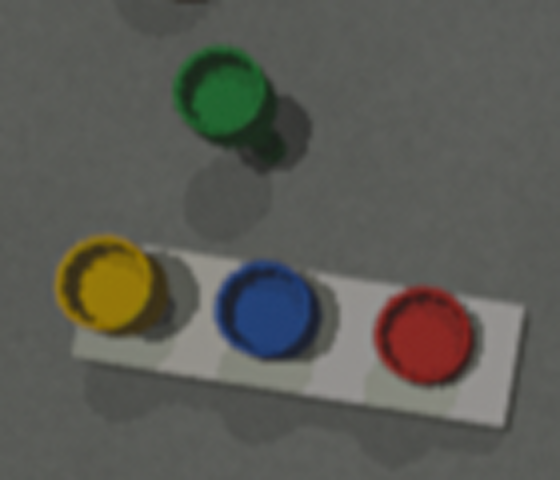

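View pics/c2.png

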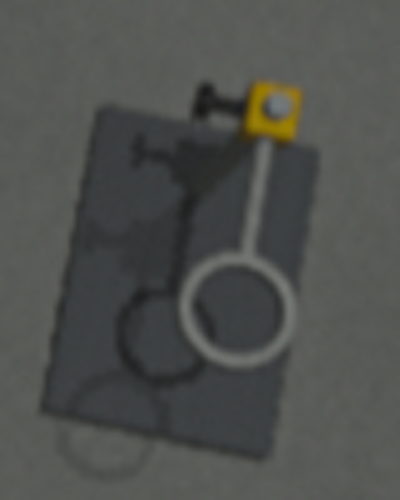

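Crop confirmed: a yellow cup head in the block's left-end well, with the green one standing free of the block. The ring's arm runs up to the yellow clamp. Next I'll fit the ring, the key's lean, and the tool axes.

```bash
python3 - <<'E'
from h import *
from scipy.optimize import least_squares
from scipy.spatial.transform import Rotation as Ro
for n in('top','side'):
    X=np.load(f'pics/ring_{n}.npy');X=X[(X[:,0]<602)&(X[:,2]>141)]
    f=lambda q:np.hypot(X[:,0]-q[0],X[:,1]-q[1])-q[2]
    s=least_squares(f,[575,-220,24],loss='soft_l1',f_scale=2);print(n,len(X),s.x.round(1),'bbmid',((X.min(0)+X.max(0))/2).round(1),np.ptp(X,axis=0).round(1),np.median(X[:,2]).round(1))
# block top
for f in('t0','s0'):
    z=load(f);P=cloud(z);m=(abs(P[...,2]-60)<3)&(z['p'].min(-1)>100)&(P[...,1]>40)
    X=P[m][:,:2].astype(np.float32);print(f,len(X),cv2.minAreaRect(X))
s=r.sense();R=Ro.from_euler('xyz',s['tcp_rot'],degrees=True).as_matrix();print(R.round(3))
E
```

```text
top 202 [ 573.9 -208.9   23.9] bbmid [ 574.9 -209.3  147. ] [53.2 52.8 11.9] 149.4
side 243 [ 573.4 -207.3   23.8] bbmid [ 574.1 -207.7  146.6] [53.9 53.6 10.8] 148.2
t0 1386 ((537.76953125, 222.45335388183594), (270.8500061035156, 74.90396118164062), 79.42267608642578)
s0 3452 ((536.8944091796875, 223.1445770263672), (270.279296875, 76.37483215332031), 79.25028228759766)
[[-0.     0.962  0.273]
 [ 0.002  0.273 -0.962]
 [-1.     0.    -0.002]]
```

Ring is at about (574,-208.3) and yellow at about (553.4,311). The block centre plus 90 mm gives the same position. I'll move over the middle first, turning the jaws across the row on the way.

Emit:
{"method": "servo_tool", "body": {
  "commands": [
    [[0,0,4,-3,-5,0,0],[0,0,8.5,-6.4,-10,0,0],[0,0,13,-9.8,-16,0,0],[0,0,17.5,-13.2,-22,0,0],[0,0,22,-16.6,-28,0,0],[0,0,26.5,-20,-34,0,0],[0,0,30,-22.6,-38,0,0],[0,0,32,-24.1,-40,0,0]]
  ],
  "force": 50
}}

```text
time: 0.9
tool_pos: [406.2, -256.4, 231.1]
tcp_rot: [174.5, 90.0, 140.5]
ft_force: [0.4, -0.4, -0.6]
finger_gap: 85.4
```

```bash
cat >> h.py <<'E'
from scipy.spatial.transform import Rotation as Ro
def to(p,phi=None):
    s=r.sense();R=Ro.from_euler('xyz',s['tcp_rot'],degrees=True).as_matrix()
    cur=np.degrees(np.arctan2(R[1,2],R[0,2]))
    print('t',round(s['time'],2),'tcp',s['tool_pos'].round(1) if hasattr(s['tool_pos'],'round') else np.round(s['tool_pos'],1),'phi',cur.round(2),'gap',s['finger_gap'],'F',np.round(s['ft_force'],1),'j',np.round(s['joint_pos'],1),'down',R[:,0].round(3))
    print('tool shift cm',(R.T@(np.array(p)-s['tool_pos'])/10).round(2),'turn x',None if phi is None else round(cur-phi,2))
E
python3 -c "
from h import *
to((553.4,311,235),-10.6)"
```

```text
t 0.9 tcp [ 406.2 -256.4  231.1] phi -34.0 gap 85.39006974177663 F [ 0.4 -0.4 -0.6] j [-38.4 -11.4 103.7   0.   87.7  -4.4] down [-0.  0. -1.]
tool shift cm [ -0.39  55.27 -19.53] turn x -23.4
```

Emit:
{"method": "servo_tool", "body": {
  "commands": [
    [[0,0,4,-1.4,-3,0,0],[0,0,8.4,-3,-6,0,0],[0,0,12.9,-4.6,-9,0,0],[0,0,17.4,-6.1,-12,0,0],[0,0,21.9,-7.7,-15,0,0],[0,0,26.4,-9.3,-18,0,0],[0,-0.4,30.9,-10.9,-21,0,0],[0,-0.4,35,-12.4,-23.4,0,0]]
  ]
}}

```text
time: 1.7
tool_pos: [499.5, 103.2, 235.5]
tcp_rot: [28.3, 90.0, 17.7]
ft_force: [0.3, -1.1, -0.1]
finger_gap: 85.6
```

```bash
python3 -c "
from h import *
to((553.4,311,235),-10.6)"
```

```text
t 1.7 tcp [499.5 103.2 235.5] phi -10.59 gap 85.557687140603 F [ 0.3 -1.1 -0.1] j [ 5.9 -6.7 99.1  0.  87.6 16.5] down [ 0.  0. -1.]
tool shift cm [ 0.06 21.41  1.48] turn x 0.01
```

Emit:
{"method": "servo_tool", "body": {
  "commands": [
    [[0,0,4,0.3,0,0,0],[0,0,8.5,0.6,0,0,0],[0,0,13,0.9,0,0,0],[0,0,17,1.2,0,0,0],[0,0,20,1.4,0,0,0],[0,0,21.4,1.5,0,0,0],[0,0,21.4,1.5,0,0,0],[0,0,21.4,1.5,0,0,0]]
  ]
}}

```text
time: 2.5
tool_pos: [553.8, 307.4, 234.8]
tcp_rot: [-119.7, 89.9, -130.4]
ft_force: [0.4, -1.2, 0.3]
finger_gap: 85.3
```

```bash
python3 -c "
from h import *
to((553.4,311,127),-10.6)
snap('wrist','w1');print(load('w1')['T'].round(2))"
```

```text
t 2.5 tcp [553.8 307.4 234.8] phi -10.75 gap 85.29370671032089 F [ 0.4 -1.2  0.3] j [24.4 12.6 79.2 -0.  88.3 35.2] down [-0.001 -0.001 -1.   ]
tool shift cm [10.78  0.36 -0.1 ] turn x -0.15
[[ 9.8000e-01 -1.8000e-01 -6.0000e-02  5.6896e+02]
 [-1.9000e-01 -9.4000e-01 -2.9000e-01  3.8206e+02]
 [-0.0000e+00  3.0000e-01 -9.5000e-01  3.7745e+02]
 [ 0.0000e+00  0.0000e+00  0.0000e+00  1.0000e+00]]
```

View pics/w1.png

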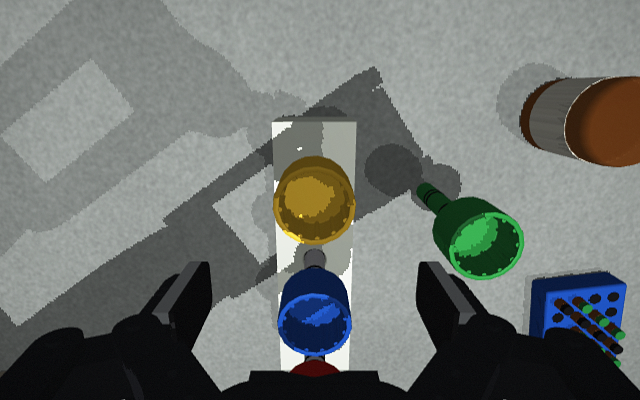

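The wrist view shows the yellow cup at (314,200), blue at (315,310), and green at (478,240) off to the side. The jaws look lower in the picture only because they are nearer the camera. I'll refine the yellow centre from this view.

```bash
python3 - <<'E'
from h import *
z=load('w1');P=cloud(z);h=cv2.cvtColor(z['p'],cv2.COLOR_RGB2HSV).astype(int)
for c,lo,hi in(('y',15,32),('b',100,125)):
    m=(h[...,0]>lo)&(h[...,0]<hi)&(h[...,1]>100)&(P[...,2]>158)&(P[...,2]<168)&(z['d']>0)
    n,l,st,ce=cv2.connectedComponentsWithStats(m.astype(np.uint8),connectivity=8)
    i=np.arange(400)[:,None]+0*l
    X=P[m&(np.abs(np.mgrid[:400,:640][1]-315)<70)]
    print(c,len(X),((X.min(0)+X.max(0))/2).round(1),np.ptp(X,axis=0).round(1))
to((553.4,311,127),-10.6)
E
```

```text
y 1824 [555.5 311.7 161.5] [53.3 53.4  6.9]
b 1598 [539.1 223.2 161.4] [53.4 54.5  6.9]
t 2.55 tcp [553.9 307.1 235.1] phi -10.79 gap 85.32014373047342 F [-0.9 -0.2  0.4] j [24.4 12.6 79.2 -0.  88.3 35.2] down [-0.    -0.001 -1.   ]
tool shift cm [10.81  0.39 -0.12] turn x -0.19
```

Yellow's centre averaged over the three views is about (554.2,311.3). I'll centre on it and go down to TCP z of about 124.

Emit:
{"method": "servo_tool", "body": {
  "commands": [
    [[0,0,0.42,0,0,0,0],[0,2,0.42,0,0,0,0],[0,4,0.42,0,0,0,0],[0,6,0.42,0,0,0,0],[0,8,0.42,0,0,0,0],[0,10,0.42,0,0,0,0],[0,11.1,0.42,0,0,0,0],[0,11.1,0.42,0,0,0,0]]
  ]
}}

```text
time: 3.35
tool_pos: [553.7, 311.3, 122.4]
tcp_rot: [-144.5, 89.8, -155.2]
ft_force: [-0.7, 0.2, 0.1]
finger_gap: 85.2
```

```bash
python3 -c "
from h import *
to((554.2,311.3,124),-10.6)
snap('side','s1')
p=load('s1')['p'];cv2.imwrite('pics/s1c.png',cv2.resize(p[180:380,130:400],None,fx=2.9,fy=2.9)[:,:,::-1])"
```

```text
t 3.35 tcp [553.7 311.3 122.4] phi -10.79 gap 85.2040974075932 F [-0.7  0.2  0.1] j [24.7 17.1 85.8 -0.  77.3 35.5] down [-0.003 -0.001 -1.   ]
tool shift cm [-0.16  0.01  0.05] turn x -0.19
```

View pics/s1c.png

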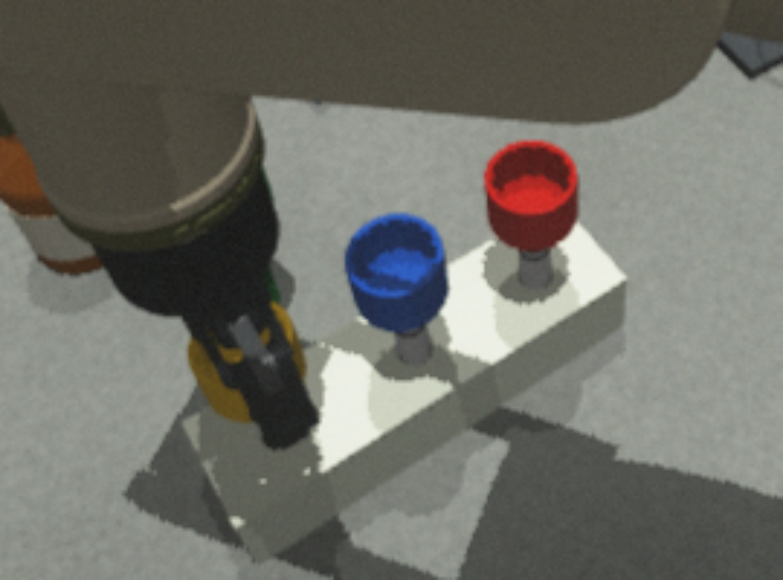

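The enlarged side view shows the fingers straddling the yellow head at crop (250,370), with blue and red untouched. Closing now.

Emit:
{"method": "servo_tool", "body": {
  "commands": [
    [[60,-0.1,0,0.05,0,0,0],[90,-0.1,0,0.05,0,0,0],[120,-0.1,0,0.05,0,0,0],[150,-0.1,0,0.05,0,0,0],[150,-0.1,0,0.05,0,0,0],[150,-0.1,0,0.05,0,0,0],[150,-0.1,0,0.05,0,0,0],[150,-0.1,0,0.05,0,0,0]]
  ],
  "force": 60
}}

```text
time: 4.2
tool_pos: [556.3, 313.0, 127.4]
tcp_rot: [36.7, 89.8, 25.9]
ft_force: [-0.8, 0.8, 6.4]
finger_gap: 52.3
```

```bash
python3 -c "
from h import *
to((554.2,311.3,320),-10.6)
snap('wrist','w2')
to((554.2,311.3,320),-10.6)
"
```

```text
t 4.2 tcp [556.3 313.  127.4] phi -10.74 gap 52.349736485468576 F [-0.8  0.8  6.4] j [24.8 17.  85.4  0.  77.4 35.5] down [ 0.003  0.001 -1.   ]
tool shift cm [-19.26  -0.17  -0.13] turn x -0.14
t 4.25 tcp [556.3 313.  127.4] phi -10.73 gap 52.547665147770765 F [-0.9  0.2  7. ] j [24.8 17.  85.4  0.  77.4 35.5] down [ 0.003  0.001 -1.   ]
tool shift cm [-19.26  -0.17  -0.13] turn x -0.13
```

View pics/w2.png

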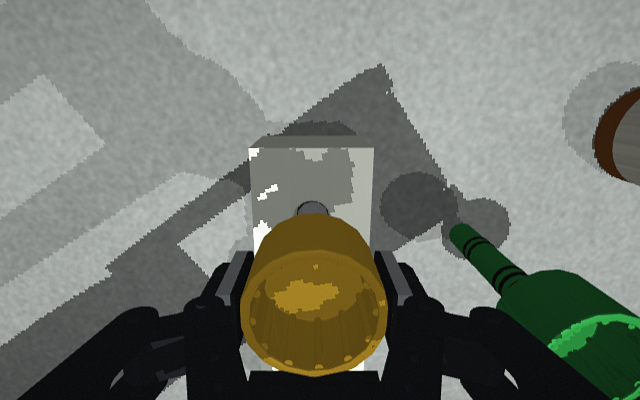

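The wrist view shows the cup at (315,312) held squarely between the pads, with the handle still in its well at (312,208). Lifting straight up.

Emit:
{"method": "servo_tool", "body": {
  "commands": [
    [[150,-0.8,0,0,0,0,0],[150,-2,0,0,0,0,0],[150,-3.5,0,0,0,0,0],[150,-5,0,0,0,0,0],[150,-7,0,0,0,0,0],[150,-9,0,0,0,0,0],[150,-11,0,0,0,0,0],[150,-13,0,0,0,0,0]]
  ]
}}

```text
time: 5.05
tool_pos: [555.4, 312.4, 257.7]
tcp_rot: [36.3, 89.9, 25.5]
ft_force: [0.4, 0.3, -1.2]
finger_gap: 52.6
```

Emit:
{"method": "servo_tool", "body": {
  "commands": [
    [[150,-2,0,0,0,0,0],[150,-4,0,0,0,0,0],[150,-5.5,0,0,0,0,0],[150,-6.3,0,0,0,0,0],[150,-6.3,0,0,0,0,0],[150,-6.3,0,0,0,0,0]]
  ]
}}

```text
time: 5.65
tool_pos: [555.1, 312.3, 317.5]
tcp_rot: [-145.3, 89.9, -156.1]
ft_force: [-0.8, -0.3, -2.6]
finger_gap: 52.0
```

```bash
python3 -c "
from h import *
to((574,-208.3,320),-103.5)
snap('side','s3')
"
```

```text
t 5.65 tcp [555.1 312.3 317.5] phi -10.74 gap 52.01832093805767 F [-0.8 -0.3 -2.6] j [24.8 12.3 71.   0.  96.8 35.5] down [-0.001 -0.    -1.   ]
tool shift cm [ -0.23 -50.8   11.56] turn x 92.76
```

View pics/s3.png

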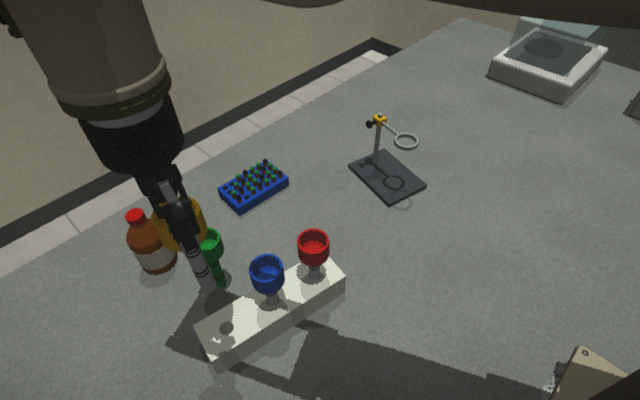

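The yellow key is out, with its handle end at about z 205. Its well at (226,326) is empty, and red and blue are still standing. Carrying it to the ring while turning the jaws across the arm.

Emit:
{"method": "servo_tool", "body": {
  "commands": [
    [[150,0,-1.5,0.3,3,0,0],[150,0,-4.5,1,8,0,0],[150,0,-8,1.8,14,0,0],[150,0,-12,2.7,21,0,0],[150,0,-16,3.6,28,0,0],[150,0,-20,4.5,35,0,0],[150,0,-23,5.2,41,0,0],[150,0,-25.4,5.8,46,0,0]]
  ]
}}

```text
time: 6.5
tool_pos: [564.3, 50.0, 316.9]
tcp_rot: [-116.1, 89.9, -173.2]
ft_force: [-0.1, -0.1, -1.3]
finger_gap: 52.3
```

```bash
python3 -c "
from h import *
to((574,-208.3,320),-103.5)
"
```

```text
t 6.5 tcp [564.3  50.  316.9] phi -57.06 gap 52.26825564621288 F [-0.1 -0.1 -1.3] j [-0.1  1.3 82.9 -0.  95.9 56.9] down [-0.002 -0.    -1.   ]
tool shift cm [ -0.31 -13.23  22.2 ] turn x 46.44
```

Emit:
{"method": "servo_tool", "body": {
  "commands": [
    [[150,0,-1.5,2.5,6,0,0],[150,0,-3.5,6,12,0,0],[150,0,-5.8,9.7,19,0,0],[150,0,-8,13.4,26,0,0],[150,0,-10,16.8,33,0,0],[150,0,-11.7,19.6,40,0,0],[150,0,-12.8,21.4,45,0,0],[150,0,-13.2,22.2,46.4,0,0]]
  ]
}}

```text
time: 7.3
tool_pos: [575.5, -208.0, 316.5]
tcp_rot: [-92.5, 89.9, 164.1]
ft_force: [1.0, 0.0, -1.3]
finger_gap: 52.4
```

Emit:
{"method": "servo_tool", "body": {
  "commands": [
    [[150,0,0,0,0,0,0],[150,0,0,0,0,0,0],[150,0,0,0,0,0,0]]
  ]
}}

```text
time: 7.6
tool_pos: [576.5, -204.6, 318.2]
tcp_rot: [-150.6, 90.0, 106.5]
ft_force: [0.3, 0.2, -0.6]
finger_gap: 52.0
```

```bash
python3 -c "
from h import *
to((574,-208.3,320),-103.5)
snap('side','s4');snap('top','t4');snap('wrist','w4')
a=load('s4')['p'][20:220,280:480];b=load('t4')['p'][100:300,330:530]
cv2.imwrite('pics/st4.png',cv2.resize(np.hstack([a,b]),None,fx=2,fy=2)[:,:,::-1])
"
```

```text
t 7.6 tcp [ 576.5 -204.6  318.2] phi -102.98 gap 52.02326635917324 F [ 0.3  0.2 -0.6] j [-24.4   8.2  75.5   0.   96.3  78.6] down [-0.  0. -1.]
tool shift cm [-0.18 -0.16  0.42] turn x 0.52
```

View pics/st4.png

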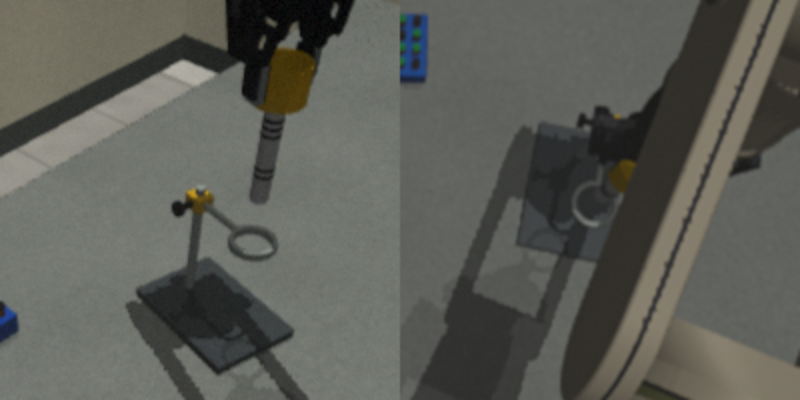

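View pics/w4.png

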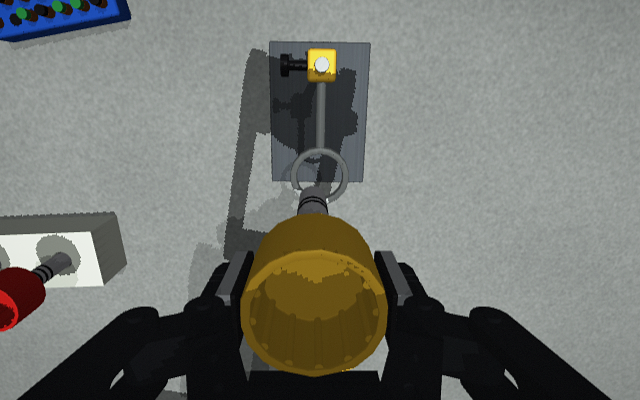

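The side crop shows the key hanging above the ring. The wrist view shows the ring at (320,172), the clamp at (321,64), and the handle end at about (315,200). Measuring the handle's axis and the ring centre.

```bash
cat > meas.py <<'E'
from h import *
from scipy.optimize import least_squares
import sys
f=sys.argv[1];x0,y0,zb=map(float,sys.argv[2:5])  # approx axis, handle bottom z
z=load(f);P=cloud(z)
D=np.hypot(P[...,0]-x0,P[...,1]-y0)
m=(D<22)&(P[...,2]>zb+8)&(P[...,2]<zb+102)&(z['d']>0);X=P[m]
C=z['T'][:3,3]
def res(q):
    c=q[:2]+np.outer(X[:,2]-zb-55,q[2:4]); return np.hypot(X[:,0]-c[:,0],X[:,1]-c[:,1])-10
s=least_squares(res,[x0,y0,0,0],loss='soft_l1',f_scale=1.5)
q=s.x;print(f,'handle n',len(X),'mid',q[:2].round(1),'tilt deg',np.degrees(q[2:]).round(2),'bottom',(q[:2]-55*q[2:]).round(1),'top',(q[:2]+55*q[2:]).round(1),'rms',np.sqrt(np.mean(s.fun**2)).round(2))
h=cv2.cvtColor(z['p'],cv2.COLOR_RGB2HSV).astype(int)
m=(D<40)&(h[...,0]>15)&(h[...,0]<32)&(h[...,1]>100)&(P[...,2]>zb+90)&(z['d']>0);X=P[m]
print('head n',len(X),X.min(0).round(1),X.max(0).round(1), 'zpct',np.percentile(X[:,2],[1,5,95,99]).round(1))
m=(abs(P[...,2]-146)<7)&(np.hypot(P[...,0]-574,P[...,1]+208.3)<33)&(P[...,0]<600)&(z['d']>0)&(D>14);X=P[m]
if len(X)>30:
    s=least_squares(lambda q:np.hypot(X[:,0]-q[0],X[:,1]-q[1])-24,[574,-208.3],loss='soft_l1',f_scale=2);print('ring n',len(X),s.x.round(1),'zmax',np.percentile(X[:,2],95).round(1))
E
python3 meas.py s4 575 -206 205; python3 meas.py w4 575 -206 205
```

```text
s4 handle n 439 mid [ 573.7 -203.4] tilt deg [-0.08 -0.44] bottom [ 573.8 -203. ] top [ 573.6 -203.8] rms 0.98
head n 709 [ 541.3 -234.1  302.7] [ 594.3 -167.   446.8] zpct [316.4 318.8 354.5 419.5]
ring n 248 [ 573.2 -207.4] zmax 150.9
w4 handle n 650 mid [ 575.5 -203.3] tilt deg [-0.07 -0.45] bottom [ 575.6 -202.9] top [ 575.5 -203.8] rms 0.24
head n 18904 [ 549.3 -231.2  316.7] [ 603.  -176.4  394.1] zpct [320.3 323.1 354.1 354.7]
ring n 869 [ 576.9 -209.5] zmax 150.7
```

The handle is vertical to within 0.5°. It needs about (+0.4, −5) mm in x and y. I'll centre it and go down 40 mm, staying above the ring.

Emit:
{"method": "servo_tool", "body": {
  "commands": [
    [[150,0,0.08,0.25,0.5,0,0],[150,0.7,0.15,0.48,0.5,0,0],[150,2,0.15,0.48,0.5,0,0],[150,3.2,0.15,0.48,0.5,0,0],[150,4,0.15,0.48,0.5,0,0],[150,4,0.15,0.48,0.5,0,0],[150,4,0.15,0.48,0.5,0,0],[150,4,0.15,0.48,0.5,0,0]]
  ]
}}

```text
time: 8.55
tool_pos: [576.9, -211.1, 279.0]
tcp_rot: [80.9, 89.9, -22.7]
ft_force: [0.6, -0.4, -1.7]
finger_gap: 52.4
```

```bash
python3 -c "
from h import *
to((574,-208.3,152),-103.5)
snap('side','s5');snap('wrist','w5')
a=load('s5')['p'][60:210,320:480];b=load('w5')['p'][60:300,200:456]
cv2.imwrite('pics/st5.png',np.hstack([cv2.resize(a,(400,375)),cv2.resize(b,(400,375))])[:,:,::-1])
"; python3 meas.py s5 574 -208 166;python3 meas.py w5 574 -208 166
```

```text
t 8.55 tcp [ 576.9 -211.1  279. ] phi -103.64 gap 52.42621765815632 F [ 0.6 -0.4 -1.7] j [-24.9   8.8  78.9   0.   92.3  78.8] down [ 0.001 -0.    -1.   ]
tool shift cm [12.7  -0.36 -0.21] turn x -0.14
s5 handle n 389 mid [ 574.3 -209.9] tilt deg [-0.11 -0.32] bottom [ 574.5 -209.6] top [ 574.2 -210.2] rms 0.98
head n 667 [ 538.3 -236.7  263.7] [ 597.9 -169.1  446.1] zpct [273.4 280.2 377.2 436.1]
ring n 226 [ 573.2 -207.2] zmax 151.0
w5 handle n 649 mid [ 576.1 -209.5] tilt deg [-0.16 -0.37] bottom [ 576.2 -209.1] top [ 575.9 -209.8] rms 0.23
head n 18907 [ 550.  -237.4  276.9] [ 603.7 -182.7  354.8] zpct [281.1 283.8 314.7 315.4]
ring n 1083 [ 576.9 -209.6] zmax 150.5
```

View pics/st5.png

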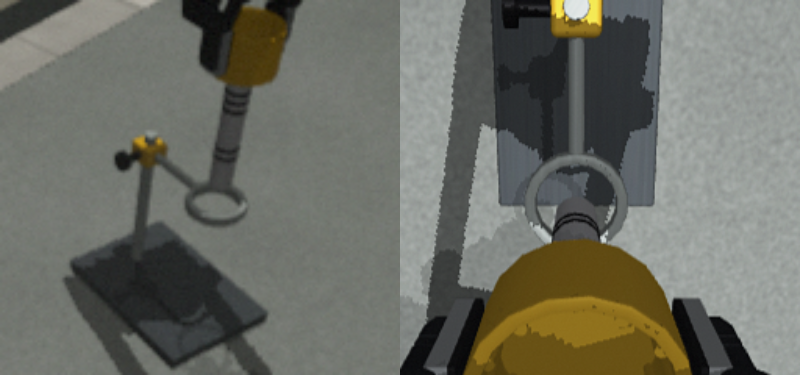

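The handle is within about 1–2 mm of the ring's axis, averaged over both views (spare is 11 mm). The side crop shows its end just above the ring at (215,190). Lowering through the ring.

Emit:
{"method": "servo_tool", "body": {
  "commands": [
    [[150,0.8,0,-0.1,0,0,0],[150,2,0,-0.1,0,0,0],[150,3.5,0,-0.1,0,0,0],[150,5,0,-0.1,0,0,0],[150,6.5,0,-0.1,0,0,0],[150,8,0,-0.1,0,0,0],[150,9.5,0,-0.1,0,0,0],[150,10.5,0,-0.1,0,0,0]]
  ]
}}

```text
time: 9.45
tool_pos: [576.3, -209.8, 171.1]
tcp_rot: [-101.3, 89.9, 155.0]
ft_force: [0.0, 0.3, -2.0]
finger_gap: 52.2
```

Emit:
{"method": "servo_tool", "body": {
  "commands": [
    [[150,0,0,0,0,0,0],[150,0,0,0,0,0,0],[150,0,0,0,0,0,0]]
  ]
}}

```text
time: 9.75
tool_pos: [577.5, -210.3, 174.4]
tcp_rot: [78.5, 89.9, -25.1]
ft_force: [0.3, -0.6, -0.6]
finger_gap: 52.3
```

```bash
python3 -c "
from h import *
to((574,-208.3,152),-103.5)
snap('side','s6');snap('wrist','w6')
a=load('s6')['p'][80:230,320:480];b=load('w6')['p'][60:300,200:456]
cv2.imwrite('pics/st6.png',np.hstack([cv2.resize(a,(400,375)),cv2.resize(b,(400,375))])[:,:,::-1])
"; python3 meas.py s6 574 -208 61;python3 meas.py w6 574 -208 61
```

```text
t 9.75 tcp [ 577.5 -210.3  174.4] phi -103.64 gap 52.27834216716438 F [ 0.3 -0.6 -0.6] j [-24.8  11.4  86.9  -0.   81.6  78.9] down [ 0.002 -0.001 -1.   ]
tool shift cm [ 2.24 -0.4  -0.11] turn x -0.14
s6 handle n 268 mid [ 575.1 -208.9] tilt deg [ 0.17 -0.05] bottom [ 574.9 -208.8] top [ 575.2 -208.9] rms 3.63
head n 524 [ 536.6 -236.9  154.2] [ 598.8 -168.9  372.4] zpct [158.8 176.2 228.8 370.6]
ring n 173 [ 573.1 -207.3] zmax 151.0
w6 handle n 166 mid [ 576.6 -208.6] tilt deg [-0.07 -0.33] bottom [ 576.6 -208.3] top [ 576.5 -209. ] rms 0.21
head n 18906 [ 550.3 -236.5  172.4] [ 604.2 -181.6  249.8] zpct [176.2 179.1 210.1 210.7]
ring n 1099 [ 576.7 -209.8] zmax 150.4
```

View pics/st6.png

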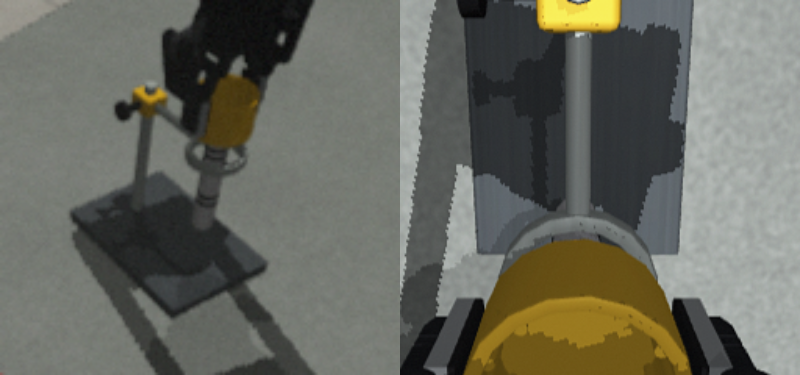

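The handle is through the ring, with the head's underside at about z 172.5. Lowering the next 20 mm, then feeling for contact.

Emit:
{"method": "servo_tool", "body": {
  "commands": [
    [[150,0.4,-0.1,0,0,0,0],[150,0.9,-0.1,0,0,0,0],[150,1.3,-0.1,0,0,0,0],[150,1.6,-0.1,0,0,0,0],[150,1.8,-0.1,0,0,0,0],[150,1.9,-0.1,0,0,0,0],[150,1.9,-0.1,0,0,0,0],[150,1.9,-0.1,0,0,0,0]]
  ]
}}

```text
time: 10.65
tool_pos: [576.0, -209.8, 154.4]
tcp_rot: [77.6, 90.0, -26.0]
ft_force: [-0.3, 0.2, -0.4]
finger_gap: 52.5
```

Emit:
{"method": "servo_tool", "body": {
  "commands": [
    [[150,0.05,0,0,0,0,0],[150,0.1,0,0,0,0,0],[150,0.1,0,0,0,0,0],[150,0.1,0,0,0,0,0]]
  ]
}}

```text
time: 11.05
tool_pos: [575.9, -209.8, 153.3]
tcp_rot: [-4.9, 90.0, -108.6]
ft_force: [0.7, 0.0, -1.7]
finger_gap: 52.6
```

Emit:
{"method": "servo_tool", "body": {
  "commands": [
    [[150,0.05,0,0,0,0,0],[150,0.1,0,0,0,0,0],[150,0.1,0,0,0,0,0],[150,0.1,0,0,0,0,0]]
  ]
}}

```text
time: 11.45
tool_pos: [576.0, -209.8, 152.6]
tcp_rot: [81.4, 90.0, -22.2]
ft_force: [-1.8, 0.5, 2.2]
finger_gap: 52.6
```

Emit:
{"method": "servo_tool", "body": {
  "commands": [
    [[150,0.05,0,0,0,0,0],[150,0.05,0,0,0,0,0],[150,0.05,0,0,0,0,0],[150,0.05,0,0,0,0,0]]
  ]
}}

```text
time: 11.85
tool_pos: [576.0, -209.8, 152.6]
tcp_rot: [75.1, 90.0, -28.5]
ft_force: [-2.8, 1.7, 6.4]
finger_gap: 52.4
```

```bash
python3 -c "
from h import *
to((574,-208.3,152),-103.5)
snap('side','s7');snap('wrist','w7')
a=load('s7')['p'][80:230,320:480];b=load('w7')['p'][60:300,200:456]
cv2.imwrite('pics/st7.png',np.hstack([cv2.resize(a,(400,375)),cv2.resize(b,(400,375))])[:,:,::-1])
to((574,-208.3,152),-103.5)
"; python3 meas.py s7 574 -208 40;python3 meas.py w7 574 -208 40
```

```text
t 11.85 tcp [ 576.  -209.8  152.6] phi -103.64 gap 52.42912354499647 F [-2.8  1.7  6.4] j [-24.8  12.2  88.3  -0.   79.5  78.8] down [ 0. -0. -1.]
tool shift cm [ 0.06 -0.23 -0.1 ] turn x -0.14
t 11.95 tcp [ 576.  -209.8  152.6] phi -103.64 gap 52.46657295900917 F [-2.9  1.2  5.5] j [-24.8  12.2  88.3  -0.   79.5  78.8] down [ 0. -0. -1.]
tool shift cm [ 0.06 -0.24 -0.1 ] turn x -0.14
s7 handle n 232 mid [ 573.3 -208.6] tilt deg [ 0.09 -0.38] bottom [ 573.2 -208.3] top [ 573.4 -209. ] rms 1.04
head n 508 [ 536.  -234.2  146.7] [ 599.3 -168.7  352. ] zpct [148.3 153.  192.2 349.7]
ring n 91 [ 572.6 -206.8] zmax 152.6
w7 handle n 89 mid [ 575.4 -208.3] tilt deg [ 0.74 -0.54] bottom [ 574.7 -207.8] top [ 576.1 -208.8] rms 0.19
head n 18877 [ 549.3 -236.   151.3] [ 602.5 -181.4  228.1] zpct [154.4 157.3 188.2 188.8]
ring n 591 [ 579.1 -209.8] zmax 152.4
```

View pics/st7.png

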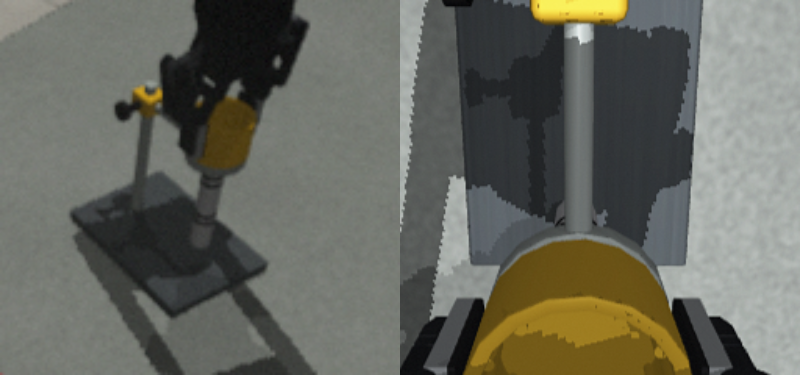

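It is seated: the rim is at 188.5 (150+38), contact force about 6 N, and the handle is within 1–2 mm of centre. Easing the grip, then opening.

Emit:
{"method": "servo_tool", "body": {
  "commands": [
    [[120,0,0,0,0,0,0],[100,0,0,0,0,0,0],[80,0,0,0,0,0,0],[60,0,0,0,0,0,0],[30,0,0,0,0,0,0],[0,0,0,0,0,0,0],[0,0,0,0,0,0,0],[0,0,0,0,0,0,0]]
  ],
  "force": 20
}}

```text
time: 12.75
tool_pos: [575.9, -209.8, 151.7]
tcp_rot: [-96.4, 90.0, 159.9]
ft_force: [0.2, 1.7, -0.0]
finger_gap: 85.0
```

```bash
python3 -c "
from h import *
to((574,-208.3,152),-103.5)
snap('side','s8');snap('wrist','w8')
a=load('s8')['p'][80:230,320:480];b=load('w8')['p']
cv2.imwrite('pics/st8.png',np.hstack([cv2.resize(a,(300,281)),cv2.resize(b,(450,281))])[:,:,::-1])
"
```

```text
t 12.75 tcp [ 575.9 -209.8  151.7] phi -103.64 gap 84.99554683157922 F [ 0.2  1.7 -0. ] j [-24.8  12.2  88.4  -0.   79.4  78.8] down [-0.  0. -1.]
tool shift cm [-0.03 -0.22 -0.1 ] turn x -0.14
```

View pics/st8.png

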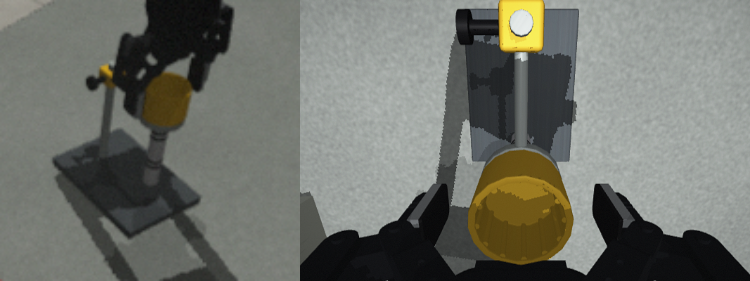

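Released: the pads stand well clear on both sides of the cup at (520,215), which sits upright in the ring. Retreating straight up.

Emit:
{"method": "servo_tool", "body": {
  "commands": [
    [[0,-0.8,0,0,0,0,0],[0,-2.5,0,0,0,0,0],[0,-5,0,0,0,0,0],[0,-8,0,0,0,0,0],[0,-11,0,0,0,0,0],[0,-14,0,0,0,0,0],[0,-16,0,0,0,0,0],[0,-16,0,0,0,0,0]]
  ]
}}

```text
time: 13.65
tool_pos: [577.6, -210.5, 318.3]
tcp_rot: [78.8, 89.5, -24.9]
ft_force: [0.5, -0.9, 0.8]
finger_gap: 85.0
```

Emit:
{"method": "servo_tool", "body": {
  "commands": [
    [[0,0,-3,0,0,0,0],[0,0,-7,0,0,0,0],[0,0,-11,0,0,0,0],[0,0,-14,0,0,0,0],[0,0,-14,0,0,0,0],[0,0,-14,0,0,0,0]]
  ]
}}

```text
time: 14.25
tool_pos: [439.8, -176.8, 312.3]
tcp_rot: [80.3, 89.9, -23.3]
ft_force: [-0.3, 0.2, 0.0]
finger_gap: 85.4
```

```bash
python3 -c "
from h import *
to((574,-208.3,152),-103.5)
snap('side','s9');snap('top','t9')
a=load('s9')['p'];b=load('t9')['p']
cv2.imwrite('pics/st9.png',np.hstack([cv2.resize(a[80:380,160:480],(400,375)),cv2.resize(b[120:270,340:500],(400,375))])[:,:,::-1])
"; python3 meas.py s9 574 -208 40;python3 meas.py t9 574 -208 40
```

```text
t 14.25 tcp [ 439.8 -176.8  312.3] phi -103.66 gap 85.39752612346265 F [-0.3  0.2  0. ] j [-28.1 -13.5  97.1   0.   96.3  75.6] down [ 0.001 -0.001 -1.   ]
tool shift cm [16.05 13.77 -0.11] turn x -0.16
s9 handle n 231 mid [ 573.5 -209. ] tilt deg [-0.03  0.18] bottom [ 573.6 -209.2] top [ 573.5 -208.9] rms 0.91
head n 653 [ 545.8 -233.5  147.2] [ 599.8 -180.6  189.9] zpct [148.6 152.9 188.  189.3]
ring n 102 [ 572.6 -206.4] zmax 152.6
t9 handle n 32 mid [ 573.6 -209.3] tilt deg [0.41 0.55] bottom [ 573.2 -209.9] top [ 574.  -208.8] rms 0.49
head n 555 [ 546.3 -235.9  149.8] [ 608.5 -181.9  190.9] zpct [154.5 155.9 188.9 189.9]
```

View pics/st9.png

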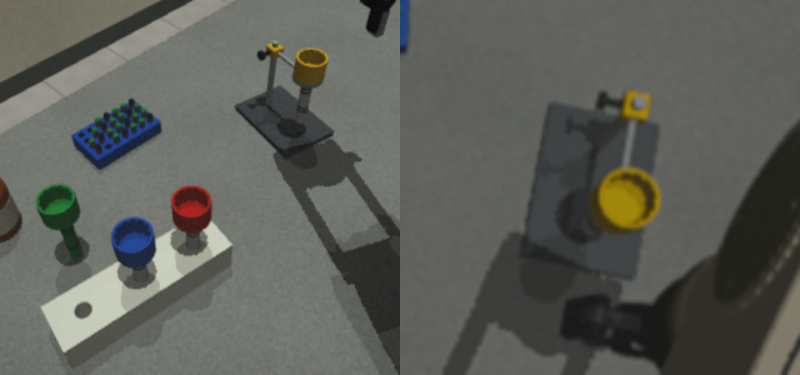

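The side crop shows the yellow key hanging upright in the ring at (311,68), with red, blue and green still standing. The handle is vertical and the rim is at about z 189. The gripper is clear, so I'm handing in.

```bash
python3 -c "
from h import *
print(r.hand_in())"
```

```text
the job is handed in; nothing more can be done
None
```

The yellow key now hangs handle-down in the ring of the stand with the yellow clamp, and I handed the job in at about 14.3 s. I gripped its head from above, lifted it clear of the block, lowered the handle through the ring until I felt contact (about 6 N), then let go and backed off.

**Last checks:**
- **Seating:** the rim is at about z 189, where 188 is expected with the head resting on the ring.
- **Upright:** the handle is vertical to within about 0.7°.
- **Centring:** the handle is about 1–2 mm from the ring's axis as measured before the key went in. The final side-view ring fit gave about 2.7 mm, but the head hides most of the ring there.
- **Other keys:** the red and blue keys still stand in the block and the green look-alike was not touched. The gripper is open and clear of everything.

**Disagreement:** the cameras differed by 2–3 mm on the ring and key positions, so I averaged them. That is well inside the 11 mm of spare room.

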